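# Remount the keyhole bracket on its dock

## Robot

A 7-joint arm with a two-finger parallel gripper is mounted at the origin on a cart in front of the work surface, level with it; the furniture and walls round the work are solid. World frame = base frame: x ahead of the robot, y to its left, z up, the work surface at z = 0. Lengths are in m, angles in rad, forces in N, time in s.
With the tool pointing down it reaches from about 0.35 to 0.9 m from the base axis. Payload 7.2 kg.
Tool frame: the origin (TCP) lies at the very end of the fingers, on their centre line; the grasp point (between the pads) lies 19 mm behind it; z points along the fingers, y is the line along which they close (so a half turn about z gives the same grasp; the last joint's range is limited). The gripper opens to 88 mm and grips with 3 to 60 N. Pads are 20 mm wide; open, the fingers measure 115 mm over their backs; the gripper's body (75 mm by 178 mm) begins 61 mm behind the grasp point.
Start: joints at [1.184, 0.411, -0.013, 1.596, 0.006, 1.134, -0.082], TCP at [0.196, -0.594, 0.223] pointing down, gripper open.
Joint ranges: [-2.95, 2.95], [-0.29, 1.99], [-1.47, 1.44], [0.14, 2.54], [-1.03, 4.17], [0.13, 1.85], [-2.86, 2.86]. Speed limits (rad/s): [2.39, 2.39, 3.01, 3.01, 3.14, 3.14, 3.14].

## Interface

Orientations are given as a unit quaternion [x, y, z, w].
In Python, from cell import bot gives the robot as it stands. The module is installed in compiled form; this text tells all that it offers.
- The arm moves only by the shell command python3 -m pendant 'ROWS' [FORCE]. ROWS is JSON, one flat list of numbers, 7 for each row, row after row: the turn, a rotation vector about the tool's x, y, z in degrees, then the shift along the tool's x, y, z in m, then the opening, from 0 (shut) to 1 (fully open). In form: [ax, ay, az, tx, ty, tz, gripper, ax, ay, az, tx, ty, tz, gripper, ...]. A call has 1 to 5 rows; each row is the pose to reach, as a shift and turn from the pose commanded when the call began, along the tool's axes at that moment; what a row does not reach only later rows make up. A row lasts 1/12 s, in which the tool goes at most 41.7 mm and 7.16 degrees, less where a joint would pass 70% of its speed; a pose out of reach is approached as far as the arm can. A call with a gripper value outside its range is refused whole. The fingers move at their own pace and stop on an object; FORCE is the grip in N (left out, the last holds). Time passes only in rows, so rows that repeat a pose let the fingers close. It gives the time, the measured TCP pose, the force, the opening and the grip force at its end, in the units of the state.
- bot.get_obs(): the state, without advancing time (a new reading comes with each control period).
- bot.read_camera(name): name is "side" or "top" or "wrist"; returns a dict with "img" (400x640x3 uint8, blue, green, red), "depth" (400x640 float32, m along the optical axis (not along the pixel's ray), 0 where there is no reading), "fov_y" (degrees; the focal length in pixels is half the picture's height over the tangent of half this angle, whatever the lens; pixels are square), "cx", "cy" (the principal point, pixels), "R" (3x3) and "t" (3): a world point X has camera coordinates R X + t. Camera axes: x right, y down, z forward; pixel columns grow to the right and rows downward; lengths in m; the calibration is good to about 2 mm. A picture is of the moment at which its call begins.
- bot.sign_off(): hands the job in; it is judged then, once.
The state is a dict: "t": time; "qpos": joint angles; "joint_vel": joint speeds; "joint_efforts": joint torques, N m; "ee_pos": TCP position; "orientation": TCP orientation; "contact_force": force on the tool from outside, world axes, zero at the start; "moment": the same for the moment, N m; "width": opening from 0.0 (shut) to 1.0 (fully open); "gripper_force": force on a finger pad.
Only numpy, scipy, OpenCV 4.12 (cv2) and the standard library are available. Lean on these libraries where they do the work, as an engineer would, in place of code of your own. Each camera call takes 0.05 s, during which the arm holds its last target. There are 200 camera calls.

## Task

Lift the ribbed metal plate out of its slotted stand, lay it flat on the free table top with its rib up, and let go of it. Then take it again by the rib, lower its two keyholes over the two screw heads of the dock and slide it along, narrow slots onto the screws, until it is fully home and the sprung catch snaps up behind it; then let go. Do not knock the timer, the label roll, the tube rack or the tape roll about.

Things in the scene. Friction and masses are not known exactly. Their poses are not given: they have to be found in the camera images.
- plate: Loose bare aluminium plate, 140 x 96 x 8 mm (x, y, z), about 0.42 kg, edges rounded, with a rib and two keyholes. Origin: centre of its underside; z points out of the ribbed face. It starts on edge in the stand: x along the stand's x, y up, z (rib) level towards the stand's -y, leaning up to 4 degrees. Set down leaning 25 degrees or more to its ribless side, it falls flat, rib up.
- rib_top (a point): Middle of the top of the plate's rib, an upright bar along plate x on its centre line: 100 mm long (x -50 to 50), 12 mm thick, its top 46 mm above the underside (38 mm above the plate's upper face). At plate (0, 0, 46 mm).
- plate_edge (a point): Middle of the plate's +y long edge, on top (104 mm above the table) while the plate stands in the stand. At plate (0, 48, 4 mm). 8 mm thick there; plate x -16 to 12 mm is clear of keyholes, and the rib begins 42 mm below the edge.
- hole_a (a point): Centre of one keyhole's round hole, 20 mm across, at plate (40, 32, 0 mm). From it a slot 11 mm wide runs towards plate -x and ends 24 mm from this point. Fits over screw_a.
- hole_b (a point): Centre of the other keyhole's round hole, at plate (-30, -32, 0 mm); same size and same slot towards plate -x. Fits over screw_b.
- stand: Fixed grey plastic stand, foot 164 x 70 x 8 mm; two walls along its x, up to 36 mm above the table, leave a slot 10 mm wide in which the plate's lower edge sits on the foot; posts close the slot at both ends (144 mm apart). Origin: centre of its underside.
- dock: Fixed grey board 20 mm thick, x -102 to 84 mm, y -55 to 55 mm from its origin, which lies on the underside below home; z up. Lower the plate with its axes along the dock's, its origin at dock (-20, 0 mm): the heads pass the round holes. Then slide it 20 mm towards dock +x, under the heads, until the slot ends stop on the screws.
- home (a point): Point on the dock's top at dock (0, 0, 20 mm) where the plate's origin lies once the plate is home, plate x along dock x.
- screw_a (a point): Top centre of a steel screw head at dock (20, 32, 35 mm): head 16 mm across, 5 mm thick, bevelled on top, on a neck 8 mm across that leaves 10 mm between dock and head.
- screw_b (a point): Top centre of the other, equal screw head, at dock (-50, -32, 35 mm).
- latch_top (a point): Middle of the top of the sprung steel catch at dock (-83, 0 mm): 12 x 34 mm, standing 6 mm above the dock's top when up. The plate pushes it down when lowered and it snaps up behind the plate's -x end in the last 2 mm of the slide.
- latch (a joint): Catch: 0 = up, 0.006 m = pushed flush with the dock's top, against a spring of 1 to 2.5 N.
- timer: Bystander: white digital timer, 64 x 64 x 20 mm; origin at the centre of its underside.
- label_roll: Bystander: white roll of labels lying flat, 63 mm across, 25 mm high; origin at the centre of its underside.
- rack: Bystander: blue tube rack, 98 x 100 x 58 mm; origin at the centre of its underside.
- tape: Bystander: roll of brown tape lying flat, about 104 mm across, 25 mm high; origin at the centre of its underside.

How it is judged:
On the way:
1. the plate lies flat on the table, rib up, and is let go (angle between plate's own z axis and vertical below 0.05 rad and height (world z) of plate below 0.004 m and contact force between the fingers and plate below 0.1 N), for 0.2 s.
At the end, for the whole second after the job is handed in: The plate is home on the dock: its origin within 4 mm behind to 3 mm past home along the dock's x, within 3 mm across and in height, rib up and level within 0.04 rad, its x within 0.08 rad of the dock's x, the catch up (joint below 1.5 mm), at rest and let go (x of plate in the frame of home between -0.004 and 0.003 m and y of plate in the frame of home between -0.003 and 0.003 m and z of plate in the frame of home between -0.003 and 0.003 m and z of rib_top in the frame of home above 0.04 m and angle between the x axis of plate and the x axis of dock, either way round below 0.08 rad and value of joint latch below 0.0015 m and angle between plate's own z axis and vertical below 0.04 rad and linear speed of plate below 0.02 m/s and contact force between the fingers and plate below 0.1 N); the robot touches nothing.
It fails at once if the timer is knocked more than 25 mm from its place (distance of timer from where it was at the start of the episode above 0.025 m).
It fails at once if the roll of labels is knocked more than 25 mm from its place (distance of label_roll from where it was at the start of the episode above 0.025 m).
It fails at once if the tube rack is knocked more than 25 mm from its place (distance of rack from where it was at the start of the episode above 0.025 m).
It fails at once if the roll of tape is knocked more than 25 mm from its place (distance of tape from where it was at the start of the episode above 0.025 m).
It also fails if it takes over 50 s, if anything falls off the work surface, if the arm or the gripper's body presses on something with over 40 N, if the wrist force passes 120 N, or if a joint passes its speed limit or range.

## Working session

There is one attempt and no reset: what is moved stays moved. The work goes in short steps, Python scripts to look and compute and a shell command to move; the robot and the scene stay as the last step left them, time stands still between calls to the robot, and variables do not carry over. Pictures are saved under pics/ and viewed, at most 11 in all, crops included, and the job is handed in when it is done.

```bash
mkdir -p pics; cat > h.py <<'E'
import numpy as np, cv2, json
from scipy.spatial.transform import Rotation as R
from cell import bot
def cam(n, save=None):
    c=bot.read_camera(n); c['f']=200/np.tan(np.radians(c['fov_y']/2))
    if save: cv2.imwrite('pics/'+save,c['img'])
    np.savez('pics/'+n+'.npz',**c); return c
def load(n): return dict(np.load('pics/'+n+'.npz',allow_pickle=True))
def cloud(c):
    v,u=np.mgrid[0:400,0:640]; d=c['depth']
    P=np.stack([(u-c['cx'])/c['f']*d,(v-c['cy'])/c['f']*d,d],-1)
    return (P-c['t'])@c['R']
def ray(c,u,v,z):
    d=c['R'].T@np.array([(u-c['cx'])/c['f'],(v-c['cy'])/c['f'],1]); o=-c['R'].T@c['t']
    return o+d*(z-o[2])/d[2]
def proj(c,X):
    q=c['R']@np.array(X)+c['t']; return q[:2]/q[2]*c['f']+[c['cx'],c['cy']]
def delta(pos,Rt):
    """from current measured pose to target in tool frame"""
    o=bot.get_obs(); R0=R.from_quat(o['orientation'])
    print('turn',np.round((R0.inv()*Rt).as_rotvec(degrees=True),2),'shift',np.round(R0.inv().apply(np.array(pos)-o['ee_pos']),4))
E
python3 - <<'E'
from h import *
for n in('top','side'):
    c=cam(n,n+'0.png'); print(n,c['f'],c['cx'],c['cy'],-c['R'].T@c['t'],c['R'])
o=bot.get_obs();print(o)
E
```

```text
top 409.0974704775184 319.4891409021501 197.27015614142374 [ 0.34991807 -0.26994373  1.01523075] [[ 0.02336184 -0.99972159 -0.00331248]
 [-0.98971144 -0.02265983 -0.14127206]
 [ 0.14115767  0.00657877 -0.98996527]]
side 364.5994762831764 320.34431702430356 200.13021121542323 [0.37750541 0.50848886 0.5445512 ] [[-9.88174402e-01 -1.53333771e-01 -3.26352719e-04]
 [-7.36902059e-02  4.76768022e-01 -8.75934933e-01]
 [ 1.34466001e-01 -8.65552429e-01 -4.82429152e-01]]
{'t': 0.1, 'qpos': array([ 1.18381932,  0.41183547, -0.01272197,  1.59693296,  0.00559202,
        1.13429044, -0.08218445]), 'joint_vel': array([-0.0010566 , -0.00182741,  0.00076018, -0.0027654 , -0.00157263,
        0.00193928,  0.00010742]), 'joint_efforts': array([ 2.80251399e-03, -5.89099646e+01,  6.43756427e-01, -2.91710615e+01,
       -5.38074702e-02,  1.44679612e-02,  5.42329531e-05]), 'ee_pos': array([ 0.19571232, -0.59310149,  0.22189463]), 'orientation': array([ 9.87320668e-01,  1.58736847e-01, -1.57482247e-04, -6.97822173e-04]), 'contact_force': array([-0.92810165, -0.10034651,  0.07016094]), 'moment': array([-0.0099553 , -0.00280659, -0.02522238]), 'gripper_force': 0.0, 'width': 0.9961600684432613}
```

View pics/top0.png

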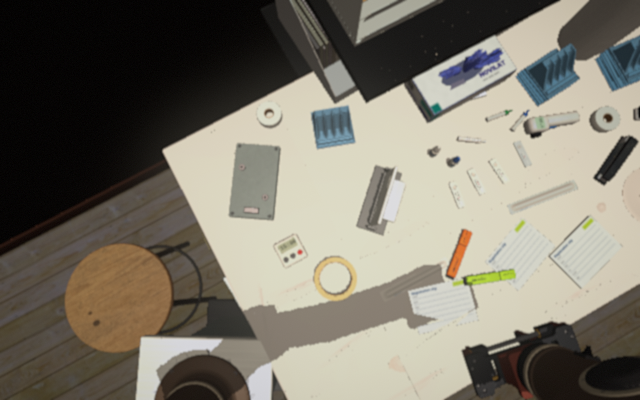

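View pics/side0.png

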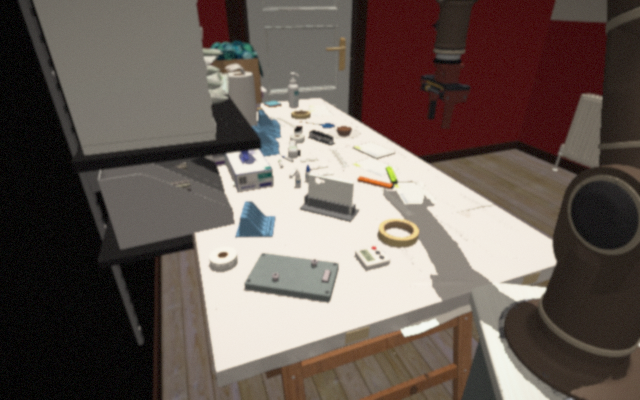

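Top view: dock around (255,181) with the catch at (251,211) and screws at (242,168) and (265,197); stand and plate at (380,200); timer (290,250), tape (335,278), rack (333,127), labels (270,113). The side view agrees. I'll enlarge the top view next.

```bash
python3 - <<'E'
from h import *
c=load('top'); im=c['img']
a=cv2.resize(im[130:230,220:420],None,fx=4,fy=4,interpolation=cv2.INTER_CUBIC); cv2.imwrite('pics/topcrop.png',a)
P=cloud(c)
for n,(u,v) in dict(dock=(255,181),timer=(290,250),tape=(318,278),rack=(333,115),label=(262,113),plate=(394,200)).items(): print(n,P[v,u].round(3), ray(c,u,v,0.02).round(3))
for n,p in dict(sa=(242,168),sb=(265,197)).items(): print(n,ray(c,*p,.035).round(4))
for n,p in dict(c1=(239,144),c2=(280,145),c3=(273,219),c4=(230,217)).items(): print(n,ray(c,*p,.02).round(4))
m=P[140:240,350:412].reshape(-1,3)
m=m[(m[:,2]>.09)&(m[:,2]<.12)]; print(len(m)); l,(cx,s,_)=None,cv2.PCACompute2(m[:,:2].astype(np.float32),None); print(cx,s,_,m.min(0),m.max(0))
E
```

```text
dock [ 0.529 -0.103  0.02 ] [ 0.529 -0.103  0.02 ]
timer [ 0.362 -0.195  0.014] [ 0.362 -0.195  0.02 ]
tape [ 0.297 -0.264  0.021] [ 0.297 -0.264  0.02 ]
rack [ 0.693 -0.292  0.048] [ 0.703 -0.293  0.02 ]
label [ 0.703 -0.113  0.024] [ 0.704 -0.113  0.02 ]
plate [ 0.483 -0.438  0.064] [ 0.489 -0.446  0.02 ]
sa [ 0.5577 -0.0722  0.035 ]
sb [ 0.4873 -0.1315  0.035 ]
c1 [ 0.622  -0.0586  0.02  ]
c2 [ 0.6217 -0.1614  0.02  ]
c3 [ 0.4357 -0.1512  0.02  ]
c4 [ 0.4382 -0.046   0.02  ]
254
[[ 0.4877584  -0.41570505]] [[ 0.95666903 -0.29117754]
 [ 0.29117754  0.95666903]] [[1.5990244e-03]
 [6.6123612e-06]] [ 0.4232413  -0.43920222  0.09141037] [ 0.55721604 -0.39395069  0.10679654]
```

View pics/topcrop.png

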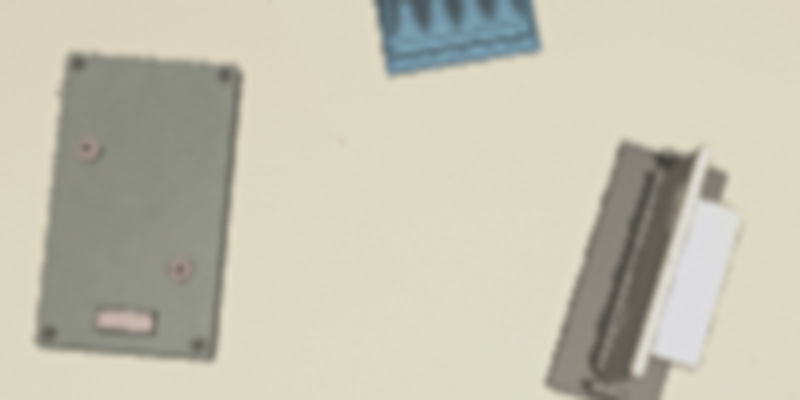

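The enlarged view shows the plate's top edge from crop (705,150) to (638,375), with the rib on the right towards world -y. On the dock, the screws are at crop (88,149) and (180,268) and the catch at (125,321). I'll move above the plate edge and look again with the wrist camera.

```bash
cat >> h.py <<'E'
def down(a):  # tool x at angle a (deg) in world, z down
    a=np.radians(a); c,s=np.cos(a),np.sin(a)
    return R.from_matrix(np.array([[c,s,0],[s,-c,0],[0,0,-1]]))
E
python3 -c "
from h import *
delta([.488,-.416,.215],down(-16.9))"
```

```text
turn [-8.000e-02  3.000e-02  3.517e+01] shift [ 0.3331 -0.0765  0.007 ]
```

```bash
python3 -m pendant '[0,0,35.2,0.333,-0.0765,0.007,1,0,0,35.2,0.333,-0.0765,0.007,1,0,0,35.2,0.333,-0.0765,0.007,1,0,0,35.2,0.333,-0.0765,0.007,1,0,0,35.2,0.333,-0.0765,0.007,1]' 20
python3 -c "
from h import *
delta([.488,-.416,.215],down(-16.9))"
```

```text
t: 0.52
ee_pos: [0.3701, -0.4875, 0.2181]
orientation: [0.989, -0.147, -0.0, -0.0]
contact_force: [0.4, -0.4, 0.6]
width: 0.996
gripper_force: 0.0
turn [-0.02  0.03  0.01] shift [ 0.092  -0.1027  0.0031]
```

```bash
python3 -m pendant '[0,0,0,0.085,-0.100,0.003,1,0,0,0,0.085,-0.100,0.003,1,0,0,0,0.085,-0.100,0.003,1,0,0,0,0.085,-0.100,0.003,1,0,0,0,0.085,-0.100,0.003,1]'
python3 -c "
from h import *
delta([.488,-.416,.215],down(-16.9))
c=cam('wrist','w1.png');print(c['f'],c['R'],-c['R'].T@c['t'],c['cx'],c['cy'])
print(proj(c,[.488,-.416,.104]))
P=cloud(c);m=P.reshape(-1,3);m=m[(m[:,2]>.099)&(m[:,2]<.112)&(abs(m[:,0]-.49)<.1)];print(len(m))
cx,e,_=cv2.PCACompute2(m[:,:2].astype(np.float32),None);print(cx,e,_,m.min(0),m.max(0))
"
```

```text
t: 0.93
ee_pos: [0.4822, -0.4134, 0.2146]
orientation: [0.99, -0.14, -0.0, -0.001]
contact_force: [-0.7, 0.0, -0.1]
width: 0.996
gripper_force: 0.0
turn [-0.12  0.02  0.77] shift [ 0.0063  0.0009 -0.0004]
309.9142880934446 [[-0.27728867 -0.96078121 -0.00323413]
 [-0.91532931  0.26314477  0.30483944]
 [-0.29203296  0.08748882 -0.95239827]] [ 0.5624665  -0.43671989  0.37635325] 318.7466157160413 199.75353648492674
[320.52348484 189.44638626]
1261
[[ 0.49654374 -0.41773865]] [[ 0.95695806 -0.2902264 ]
 [ 0.2902264   0.95695806]] [[1.5583020e-03]
 [5.2501855e-06]] [ 0.4248418  -0.43885841  0.09906941] [ 0.55816685 -0.39325838  0.10503316]
```

View pics/w1.png

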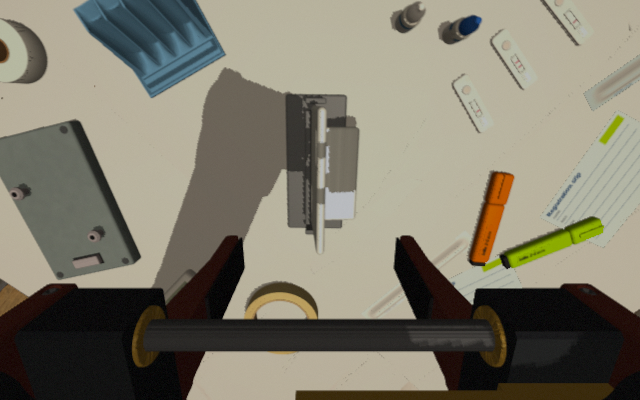

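The wrist view shows the top edge as a thin strip from (321,107) to (321,250), centred between the fingers, with the rib on the right. Its height (0.104) and angle (-16.9°) agree, so I'll descend.

```bash
python3 -c "
from h import *
delta([.4895,-.4157,.079],down(-16.9))"
```

```text
turn [-0.02  0.07  0.56] shift [ 0.0095 -0.0029  0.1358]
```

```bash
python3 -m pendant '[0,0,0.5,0.009,-0.003,0.04,1,0,0,0.5,0.009,-0.003,0.08,1,0,0,0.5,0.009,-0.003,0.11,1,0,0,0.5,0.009,-0.003,0.136,1,0,0,0.5,0.009,-0.003,0.136,1]' 40
python3 -c "
from h import *
delta([.4895,-.4157,.079],down(-16.9))"
```

```text
t: 1.4
ee_pos: [0.4832, -0.4165, 0.0739]
orientation: [0.989, -0.149, -0.004, -0.002]
contact_force: [-1.1, 1.5, -1.2]
width: 1.0
gripper_force: 0.0
turn [-0.11  0.54 -0.29] shift [ 0.0058 -0.0027 -0.0052]
```

```bash
python3 -m pendant '[0,0,0,0.005,-0.001,-0.004,1,0,0,0,0.005,-0.001,-0.004,0.5,0,0,0,0.005,-0.001,-0.004,0,0,0,0,0.005,-0.001,-0.004,0,0,0,0,0.005,-0.001,-0.004,0]' 40
python3 -m pendant '[0,0,0,0,0,0,0,0,0,0,0,0,0,0]'
python3 -c "
from h import *
delta([.4895,-.4157,.079],down(-16.9))"
```

```text
t: 1.82
ee_pos: [0.494, -0.418, 0.0851]
orientation: [0.989, -0.148, 0.001, 0.001]
contact_force: [0.4, 0.7, -0.0]
width: 0.737
gripper_force: 0.0
t: 1.98
ee_pos: [0.4936, -0.4174, 0.0841]
orientation: [0.989, -0.148, 0.0, 0.0]
contact_force: [-0.3, 0.2, -0.2]
width: 0.582
gripper_force: 0.0
turn [ 0.02 -0.04 -0.11] shift [-0.0045 -0.0004  0.0051]
```

```bash
python3 -m pendant '[0,0,0,-0.0045,0,0.005,0,0,0,0,-0.0045,0,0.005,0,0,0,0,-0.0045,0,0.005,0,0,0,0,-0.0045,0,0.005,0,0,0,0,-0.0045,0,0.005,0]'
python3 -m pendant '[0,0,0,0,0,0,0,0,0,0,0,0,0,0,0,0,0,0,0,0,0]'
```

```text
t: 2.4
ee_pos: [0.4892, -0.416, 0.0784]
orientation: [0.989, -0.148, -0.0, 0.0]
contact_force: [0.2, 0.1, -0.1]
width: 0.206
gripper_force: 0.0
t: 2.65
ee_pos: [0.4902, -0.4136, 0.0786]
orientation: [0.989, -0.147, 0.0, -0.002]
contact_force: [1.1, 6.1, 2.8]
width: 0.09
gripper_force: 39.5
```

```bash
python3 -m pendant '[0,0,0,0,0,0,0,0,0,0,0,0,-0.02,0,0,0,0,0,0,-0.04,0,0,0,0,0,0,-0.06,0,0,0,0,0,0,-0.07,0]'
python3 -m pendant '[0,0,0,0,0,0,0,0,0,0,0,0,0,0]'
python3 -c "
from h import *
print(bot.get_obs()['ee_pos'])
for lean in (40,45):
  Rt=down(-16.9)*R.from_euler('x',-lean,degrees=True)
  th=np.radians(lean); d=.071+.002
  n=np.array([np.sin(np.radians(16.9)),np.cos(np.radians(16.9)),0]) # toward ribless side
  low=np.array([.497,-.280,0])-.048*n   # bottom edge on table
  y=np.cos(th)*np.array([0,0,1])+np.sin(th)*n
  p=low+y*d; print(lean,p); delta(p+[0,0,.05],Rt)
"
```

```text
t: 3.07
ee_pos: [0.4897, -0.4164, 0.1504]
orientation: [0.989, -0.148, 0.001, 0.0]
contact_force: [0.3, -0.7, -3.9]
width: 0.087
gripper_force: 40.0
t: 3.23
ee_pos: [0.489, -0.4159, 0.1482]
orientation: [0.989, -0.148, 0.0, 0.0]
contact_force: [-0.2, -0.1, -4.1]
width: 0.089
gripper_force: 40.0
[ 0.48901525 -0.41594269  0.14815893]
40 [ 0.49668706 -0.28103001  0.05592124]
turn [-40.     0.04  -0.12] shift [-0.0322 -0.1312  0.0422]
45 [ 0.49805199 -0.27653749  0.0516188 ]
turn [-45.     0.05  -0.12] shift [-0.0322 -0.1359  0.0465]
```

```bash
python3 -m pendant '[-7,0,0,-0.01,-0.03,0,0,-14,0,0,-0.02,-0.06,0,0,-21,0,0,-0.03,-0.09,0,0,-28,0,0,-0.032,-0.12,0.02,0,-35,0,0,-0.032,-0.131,0.04,0]'
python3 -m pendant '[-5,0,0,0,0,0,0,-5,0,0,0,0,0,0,-5,0,0,0,0,0,0]'
python3 -c "
from h import *
Rt=down(-16.9)*R.from_euler('x',-40,degrees=True)
print(bot.get_obs()['ee_pos'])
for z in (.066,.0567):delta([.4967,-.281,z],Rt)
cam('top','top2.png')
"
```

```text
t: 3.65
ee_pos: [0.4982, -0.2805, 0.111]
orientation: [0.952, -0.143, -0.038, 0.267]
contact_force: [-0.4, 0.0, -5.6]
width: 0.087
gripper_force: 40.0
t: 3.9
ee_pos: [0.4964, -0.2807, 0.1079]
orientation: [0.941, -0.138, -0.049, 0.306]
contact_force: [-0.0, 0.1, -2.9]
width: 0.088
gripper_force: 40.0
[ 0.49636539 -0.28067443  0.10788901]
turn [-3.88  0.31  0.29] shift [ 0.0007 -0.0245  0.034 ]
turn [-3.88  0.31  0.29] shift [ 0.0008 -0.03    0.0415]
```

View pics/top2.png

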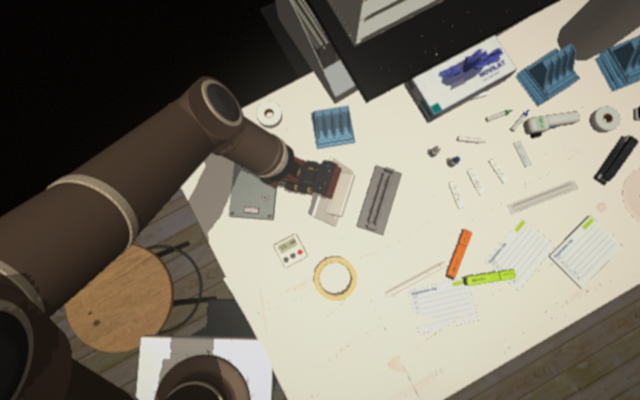

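The view shows the plate held tilted at (330,192), clear of the stand, rack, timer and dock. I'll lower it.

```bash
python3 -m pendant '[-4,0,0,0,-0.015,0.02,0,-4,0,0,0,-0.0245,0.034,0,-4,0,0,0,-0.028,0.0385,0,-4,0,0,0,-0.030,0.0415,0,-4,0,0,0,-0.030,0.0415,0]'
python3 -m pendant '[0,0,0,0,0,0,0]'
python3 -c "
from h import *
Rt=down(-16.9)*R.from_euler('x',-40,degrees=True)
print(bot.get_obs()['ee_pos'])
delta([.4967,-.281,.0567],Rt)
"
```

```text
t: 4.37
ee_pos: [0.4954, -0.285, 0.0594]
orientation: [0.929, -0.141, -0.053, 0.339]
contact_force: [-0.5, -0.5, -2.7]
width: 0.088
gripper_force: 40.0
t: 4.45
ee_pos: [0.4961, -0.2846, 0.0601]
orientation: [0.929, -0.141, -0.052, 0.339]
contact_force: [-0.3, -0.2, -3.1]
width: 0.089
gripper_force: 40.0
[ 0.49607896 -0.28457529  0.06006675]
turn [ 0.13  0.29 -0.25] shift [-0.0005 -0.0049  0.0003]
```

```bash
python3 -m pendant '[0,0,0,0,-0.0013,0.0015,0,0,0,0,0,-0.0026,0.0031,0,0,0,0,0,-0.0026,0.0031,0]'; python3 -m pendant '[0,0,0,0,-0.0013,0.0015,0,0,0,0,0,-0.0013,0.0015,0]'
```

```text
t: 4.7
ee_pos: [0.4966, -0.2832, 0.0554]
orientation: [0.929, -0.139, -0.052, 0.339]
contact_force: [1.2, -0.5, -1.4]
width: 0.089
gripper_force: 40.0
t: 4.87
ee_pos: [0.497, -0.283, 0.0547]
orientation: [0.928, -0.139, -0.052, 0.34]
contact_force: [-0.3, 5.3, 13.7]
width: 0.089
gripper_force: 40.1
```

Contact made. I'll open and back out along the tool.

```bash
python3 -m pendant '[0,0,0,0,0,0,0.5,0,0,0,0,0,0,0.5,0,0,0,0,0,0,0.5,0,0,0,0,0,-0.01,0.5,0,0,0,0,0,-0.03,0.5]'; python3 -m pendant '[0,0,0,0,0,-0.04,0.5,0,0,0,0,0,-0.08,0.5,0,0,0,0,0,-0.12,0.5,0,0,0,0,0,-0.12,0.5]'
python3 -c "
from h import *
c=cam('side');P=cloud(c);im=c['img'];uv=proj(c,[.497,-.28,.02]).astype(int);print(uv,bot.get_obs()['ee_pos'])
u,v=uv;cv2.imwrite('pics/s2.png',cv2.resize(im[max(0,v-70):v+60,u-90:u+90],None,fx=4,fy=4))
"
```

```text
t: 5.28
ee_pos: [0.4999, -0.2653, 0.0752]
orientation: [0.928, -0.14, -0.055, 0.34]
contact_force: [0.2, 0.8, 0.2]
width: 0.425
gripper_force: 0.0
t: 5.62
ee_pos: [0.5298, -0.1849, 0.1722]
orientation: [0.93, -0.138, -0.048, 0.337]
contact_force: [1.7, 1.0, 1.2]
width: 0.503
gripper_force: 0.0
[321 228] [ 0.52792139 -0.18733275  0.17004959]
```

View pics/s2.png

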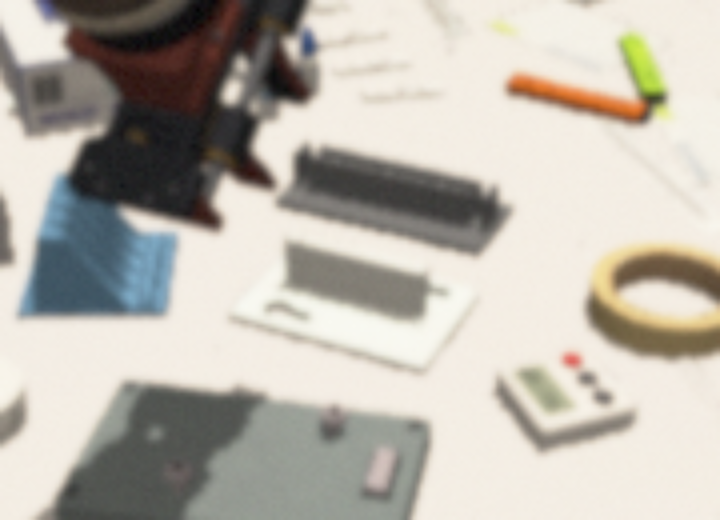

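The plate lies flat with its rib up at crop (355,300). Keyhole a is at the far left (288,310), as it should be. I'll straighten the hand above it.

```bash

python3 -c "
from h import *
delta([.49,-.28,.19],down(-16.9))"
```

```text
turn [ 3.995e+01 -1.200e-01 -1.000e-02] shift [-0.0094  0.0892  0.0487]
```

```bash
python3 -m pendant '[7,0,0,-0.002,0.02,0,1,14,0,0,-0.009,0.04,0.01,1,21,0,0,-0.009,0.06,0.03,1,28,0,0,-0.009,0.089,0.049,1,35,0,0,-0.009,0.089,0.049,1]'; python3 -m pendant '[5,0,0,0,0,0,1,5,0,0,0,0,0,1,5,0,0,0,0,0,1]'
cat >> h.py <<'E'
def fit(m):  # min-area rect of world points
    (c,s,a)=cv2.minAreaRect((m[:,:2]*1000).astype(np.float32)); return np.round(c,1),np.round(s,1),a
E
python3 -c "
from h import *
c=cam('wrist');im=c['img'];P=cloud(c)
m=P.reshape(-1,3);m=m[(m[:,2]>.040)&(m[:,2]<.052)&(abs(m[:,0]-.497)<.1)&(abs(m[:,1]+.28)<.07)];print('rib',len(m),fit(m),m[:,2].max(),m[:,2].mean())
r=P.reshape(-1,3);r=r[(r[:,2]>.005)&(r[:,2]<.052)&(abs(r[:,0]-.497)<.1)&(abs(r[:,1]+.28)<.075)];print('plate',len(r),fit(r))
d=P.reshape(-1,3);d=d[(d[:,2]>.014)&(d[:,2]<.024)&(d[:,1]>-.18)&(d[:,1]<-.03)&(abs(d[:,0]-.53)<.13)];print('dock',len(d),fit(d),d.min(0),d.max(0))
o=bot.get_obs();print(o['ee_pos'],o['contact_force'])
cv2.imwrite('pics/w2.png',im)
for p in ([.5576,-.0722,.035],[.4873,-.1315,.035],[.497,-.28,.046]):print(proj(c,p))
"
```

```text
t: 6.08
ee_pos: [0.4844, -0.2883, 0.1883]
orientation: [0.987, -0.151, -0.008, 0.051]
contact_force: [-0.6, 0.0, -0.6]
width: 0.842
gripper_force: 0.0
t: 6.33
ee_pos: [0.4849, -0.2853, 0.1865]
orientation: [0.988, -0.152, -0.004, 0.009]
contact_force: [0.8, 0.4, -0.5]
width: 0.998
gripper_force: 0.0
rib 1147 (array([ 501.1, -278.3]), array([12. , 98.5]), 73.29920196533203) 0.04771855938484385 0.045281407221246885
plate 9783 (array([ 492.6, -272. ]), array([177. , 151.9]), 5.895905017852783)
dock 16191 (array([531.5, -99.3]), array([111.3, 186. ]), 86.86809539794922) [ 0.43706894 -0.1597279   0.01401159] [ 0.62676834 -0.03977105  0.02395292]
[ 0.48605519 -0.28315029  0.18636347] [ 1.02709709  0.50879067 -0.62423122]
[ 97.20729315 179.5955001 ]
[180.0432222  223.64754081]
[307.93667831 177.14697197]
```

View pics/w2.png

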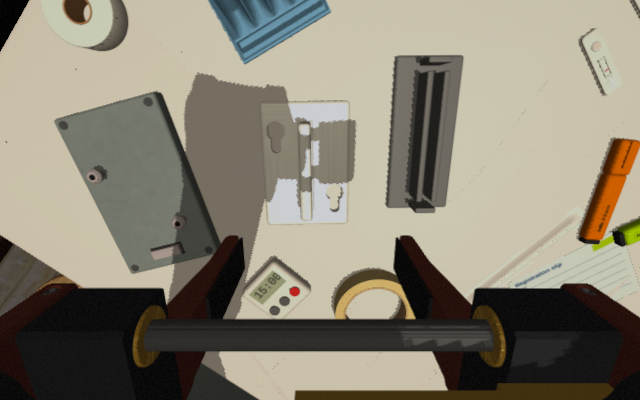

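The wrist view shows the plate flat and let go, with the rib from (305,122) to (307,220). On the dock, the screws are at (95,176) and (178,221) and the catch at (168,250). I'll look at the dock from close before taking the plate.

```bash
python3 -c "
from h import *
delta([.48,-.10,.19],down(-3.1))"
```

```text
turn [  1.03   0.44 -14.1 ] shift [-0.06   -0.1731 -0.0066]
```

```bash
python3 -m pendant '[0,0,-14,-0.06,-0.173,-0.007,1,0,0,-14,-0.06,-0.173,-0.007,1,0,0,-14,-0.06,-0.173,-0.007,1,0,0,-14,-0.06,-0.173,-0.007,1,0,0,-14,-0.06,-0.173,-0.007,1]'; python3 -m pendant '[0,0,0,0,0,0,1,0,0,0,0,0,0,1,0,0,0,0,0,0,1]'
python3 -c "
from h import *
c=cam('wrist');im=c['img'];P=cloud(c)
d=P.reshape(-1,3);m=d[(d[:,2]>.014)&(d[:,2]<.024)&(d[:,1]>-.18)&(d[:,1]<-.03)&(abs(d[:,0]-.53)<.13)];print('dock',len(m),fit(m),np.median(m[:,2]))
for x,y in ((.56,-.07),(.488,-.13)):
  m=d[(d[:,2]>.0315)&(d[:,2]<.04)&(np.hypot(d[:,0]-x,d[:,1]-y)<.02)];print(len(m),fit(m),m[:,2].max())
o=bot.get_obs();print(o['ee_pos'])
for p in ([.5576,-.0722,.035],[.4873,-.1315,.035],[.562,-.069,.035],[.4888,-.129,.035]):print(proj(c,p))
u,v=proj(c,[.525,-.1,.035]).astype(int);print(u,v)
cv2.imwrite('pics/w3.png',cv2.resize(im[v-75:v+75,u-90:u+90],None,fx=4,fy=4,interpolation=cv2.INTER_CUBIC))
"
```

```text
t: 6.8
ee_pos: [0.4801, -0.0916, 0.1909]
orientation: [1.0, -0.022, -0.005, 0.008]
contact_force: [-0.2, 0.4, -0.8]
width: 1.001
gripper_force: 0.0
t: 7.05
ee_pos: [0.4807, -0.0995, 0.1912]
orientation: [1.0, -0.026, -0.004, 0.008]
contact_force: [-0.3, -1.3, -0.1]
width: 0.997
gripper_force: 0.0
dock 17930 (array([532.1, -99. ]), array([110.5, 184.8]), 86.81380462646484) 0.01962216064760921
205 (array([562.1, -68.5]), array([15.3, 14.6]), 41.82959747314453) 0.03662902067797851
167 (array([ 488.9, -128.3]), array([14.8, 15.2]), 45.36323928833008) 0.037023947782570774
[ 0.48061301 -0.10023707  0.19120017]
[284.88622147 108.12064502]
[346.92397274 174.68568572]
[281.22791639 103.60566973]
[344.51285274 173.42225927]
315 140
```

View pics/w3.png

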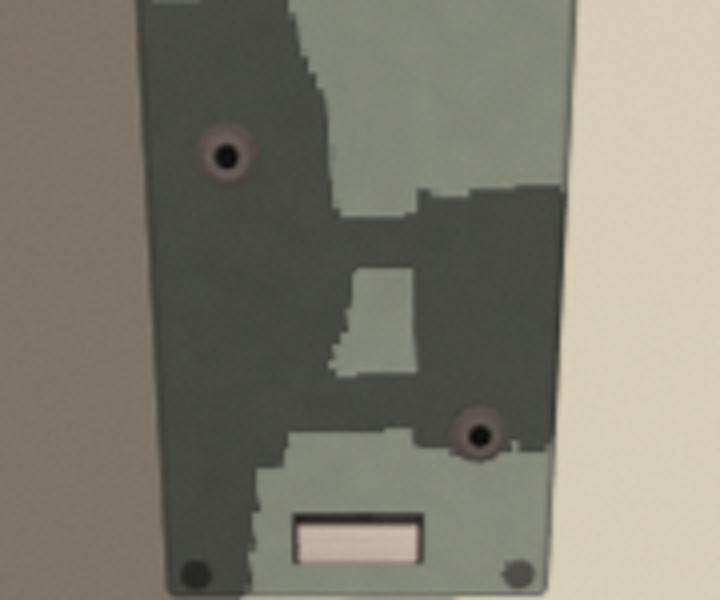

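The crop shows screws at (227,156) and (479,435) and the catch at (358,540). Depth and picture agree: dock origin (0.5403,-0.0994), angle -3.1°. Next I take the rib.

```bash
python3 -c "
from h import *
delta([.5011,-.2783,.10],down(-16.7))"
```

```text
turn [ 1.02  0.34 13.63] shift [0.0307 0.1751 0.0939]
```

```bash
python3 -m pendant '[1,0.3,13.6,0.0307,0.175,0.04,1,1,0.3,13.6,0.0307,0.175,0.05,1,1,0.3,13.6,0.0307,0.175,0.06,1,1,0.3,13.6,0.0307,0.175,0.08,1,1,0.3,13.6,0.0307,0.175,0.094,1]'; python3 -m pendant '[0,0,0,0,0,0,1,0,0,0,0,0,0,1]'
python3 -c "
from h import *
delta([.5011,-.2783,.014],down(-16.7))"
```

```text
t: 7.52
ee_pos: [0.5016, -0.2835, 0.1007]
orientation: [0.989, -0.147, 0.002, 0.001]
contact_force: [0.5, -0.4, -0.5]
width: 1.001
gripper_force: 0.0
t: 7.68
ee_pos: [0.4987, -0.28, 0.0974]
orientation: [0.989, -0.148, -0.003, -0.0]
contact_force: [-0.2, 0.3, 0.2]
width: 1.0
gripper_force: 0.0
turn [-0.01  0.31 -0.28] shift [ 0.0023 -0.0023  0.0834]
```

```bash
python3 -m pendant '[0,0.2,-0.3,0.0023,-0.002,0.035,1,0,0.2,-0.3,0.0023,-0.002,0.065,1,0,0.2,-0.3,0.0023,-0.002,0.083,0.3,0,0.2,-0.3,0.0023,-0.002,0.083,0.3,0,0.2,-0.3,0.0023,-0.002,0.083,0.3]'; python3 -m pendant '[0,0,0,0,0,0,0.3,0,0,0,0,0,0,0.3,0,0,0,0,0,0,0.3,0,0,0,0,0,0,0.3]'
python3 -c "
from h import *
delta([.5011,-.2783,.014],down(-16.7))"
```

```text
t: 8.1
ee_pos: [0.5041, -0.2758, 0.0177]
orientation: [0.99, -0.142, 0.002, -0.0]
contact_force: [0.1, -0.6, -0.1]
width: 0.812
gripper_force: 0.0
t: 8.43
ee_pos: [0.5047, -0.2768, 0.0185]
orientation: [0.99, -0.143, 0.003, 0.0]
contact_force: [0.1, -0.4, 0.7]
width: 0.508
gripper_force: 0.0
turn [-0.04 -0.32  0.29] shift [-0.0031  0.0025  0.0044]
```

```bash
python3 -m pendant '[0,-0.2,0.3,-0.003,0.0023,0.003,0,0,-0.2,0.3,-0.003,0.0023,0.003,0,0,-0.2,0.3,-0.003,0.0023,0.003,0,0,-0.2,0.3,-0.003,0.0023,0.003,0,0,-0.2,0.3,-0.003,0.0023,0.003,0]' 45; python3 -m pendant '[0,0,0,0,0,0,0,0,0,0,0,0,0,0]'
python3 -c "
from h import *
delta([.5011,-.2783,.014],down(-16.7))"
```

```text
t: 8.85
ee_pos: [0.5004, -0.2779, 0.0141]
orientation: [0.989, -0.145, -0.0, -0.0]
contact_force: [-0.4, -0.6, 0.8]
width: 0.133
gripper_force: 45.0
t: 9.02
ee_pos: [0.5004, -0.2779, 0.0141]
orientation: [0.989, -0.145, -0.0, -0.0]
contact_force: [0.1, -0.3, -0.7]
width: 0.127
gripper_force: 45.0
turn [-0.04  0.01 -0.01] shift [0.0008 0.0001 0.0001]
```

```bash
python3 -m pendant '[0,0,0,0,0,-0.02,0,0,0,0,0,0,-0.045,0,0,0,0,0,0,-0.07,0,0,0,0,0,0,-0.08,0,0,0,0,0,0,-0.08,0]'; python3 -m pendant '[0,0,0,0,0,0,0,0,0,0,0,0,0,0]'
python3 -c "
from h import *
delta([.5195,-.0983,.08],down(-3.1))"
```

```text
t: 9.43
ee_pos: [0.5018, -0.2785, 0.0962]
orientation: [0.989, -0.145, 0.002, 0.0]
contact_force: [0.8, 0.2, -3.6]
width: 0.135
gripper_force: 45.0
t: 9.6
ee_pos: [0.4995, -0.2773, 0.0926]
orientation: [0.989, -0.145, -0.001, -0.001]
contact_force: [0.8, 0.5, -3.9]
width: 0.129
gripper_force: 45.0
turn [ -0.09   0.13 -13.6 ] shift [-0.0322 -0.1772  0.0129]
```

```bash
python3 -m pendant '[0,0,-6,-0.0322,-0.177,0.01,0,0,0,-13.6,-0.0322,-0.177,0.01,0,0,0,-13.6,-0.0322,-0.177,0.01,0,0,0,-13.6,-0.0322,-0.177,0.01,0,0,0,-13.6,-0.0322,-0.177,0.01,0]'; python3 -m pendant '[0,0,0,0,0,0,0,0,0,0,0,0,0,0,0,0,0,0,0,0,0,0,0,0,0,0,0,0]'
python3 -c "
from h import *
delta([.5195,-.0983,.08],down(-3.1))
c=cam('wrist');d=cloud(c).reshape(-1,3)
z=bot.get_obs()['ee_pos'][2]-.0141;print(z)
m=d[(d[:,2]>z+.004)&(d[:,2]<z+.012)&(abs(d[:,1]+.098)<.06)&(abs(d[:,0]-.52)<.09)];print('plate',len(m),fit(m))
m=d[(d[:,2]>z+.042)&(d[:,2]<z+.050)&(abs(d[:,1]+.098)<.06)&(abs(d[:,0]-.52)<.09)];print('rib',len(m),fit(m))
cv2.imwrite('pics/w4.png',c['img'])
"
```

```text
t: 10.02
ee_pos: [0.5198, -0.0915, 0.0823]
orientation: [1.0, -0.024, -0.001, -0.002]
contact_force: [1.0, 1.4, -3.0]
width: 0.134
gripper_force: 45.0
t: 10.35
ee_pos: [0.5199, -0.1009, 0.0837]
orientation: [1.0, -0.028, -0.0, -0.0]
contact_force: [-0.5, -0.1, -3.2]
width: 0.139
gripper_force: 45.0
turn [-0.01  0.06 -0.16] shift [-0.0005 -0.0026  0.0037]
0.06979710244370874
plate 19581 (array([ 529.6, -100.8]), array([ 95.9, 121.1]), 86.72984313964844)
rib 4093 (array([ 521.2, -102.1]), array([98.3, 31.5]), 6.930026531219482)
```

View pics/w4.png

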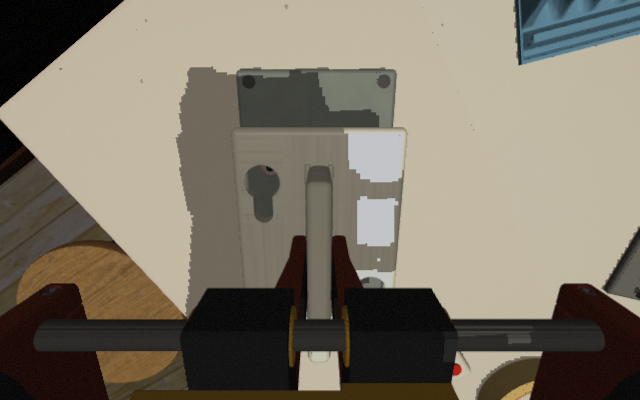

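The wrist view shows the plate over the dock, with hole a at (262,182) and screw a just visible through it at (269,169) because of parallax. The depth fit puts the plate about 2 mm off in y. I'll correct that and lower it to just above the heads.

```bash
python3 -m pendant '[0,0,0,-0.0004,-0.0022,0.01,0,0,0,0,-0.0004,-0.0022,0.027,0,0,0,0,-0.0004,-0.0022,0.027,0,0,0,0,-0.0004,-0.0022,0.027,0,0,0,0,-0.0004,-0.0022,0.027,0]'; python3 -m pendant '[0,0,0,0,0,0,0,0,0,0,0,0,0,0,0,0,0,0,0,0,0]'
python3 -c "
from h import *
delta([.5195,-.0983,.034],down(-3.1))
c=cam('wrist');d=cloud(c).reshape(-1,3)
z=bot.get_obs()['ee_pos'][2]-.0141;print(z)
m=d[(d[:,2]>z+.004)&(d[:,2]<z+.012)&(abs(d[:,1]+.098)<.06)&(abs(d[:,0]-.52)<.09)];print('plate',len(m),fit(m))
u,v=proj(c,[.5618,-.0687,.035]);print(u,v);u,v=int(u),int(v)
cv2.imwrite('pics/w5.png',cv2.resize(c['img'][v-45:v+45,u-60:u+60],None,fx=5,fy=5,interpolation=cv2.INTER_CUBIC))
"
```

```text
t: 10.82
ee_pos: [0.5202, -0.0972, 0.0573]
orientation: [1.0, -0.027, -0.0, -0.0]
contact_force: [0.4, -0.0, -2.7]
width: 0.134
gripper_force: 45.0
t: 11.07
ee_pos: [0.5206, -0.0969, 0.0579]
orientation: [1.0, -0.027, 0.001, -0.0]
contact_force: [-0.4, 0.7, -3.1]
width: 0.132
gripper_force: 45.0
turn [-0.05 -0.06 -0.01] shift [-0.001   0.0015  0.0239]
0.04365570861113742
plate 19614 (array([530.1, -96.7]), array([ 96.1, 121.4]), 86.93302917480469)
269.8240502777626 176.24381478390703
```

View pics/w5.png

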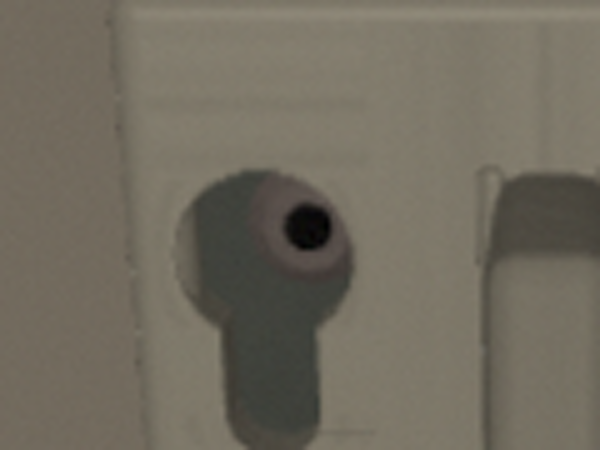

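```bash
python3 -c "
from h import *
c=load('wrist');k=lambda x,y:(209+(x+.5)/5-.5,131+(y+.5)/5-.5)
h=ray(c,*k(264,259),.0517);s=ray(c,*k(306,227),.0345);print(h,s,(s-h)*1000)
o=bot.get_obs();print(o['ee_pos'])
"
```

```text
[ 0.56233671 -0.06658069  0.0517    ] [ 0.56183946 -0.06861267  0.0345    ] [ -0.49725741  -2.03197903 -17.2       ]
[ 0.52049038 -0.09690761  0.05775571]
```

The hole is 2 mm too far in +y and 0.5 mm in +x, and both methods agree. I'll correct and lower it.

```bash
python3 -m pendant '[0,0,0,-0.0005,0.002,0,0,0,0,0,-0.0005,0.002,0,0,0,0,0,-0.0005,0.002,0,0,0,0,0,-0.0005,0.002,0.005,0,0,0,0,-0.0005,0.002,0.01,0]'; python3 -m pendant '[0,0,0,0,0,0,0,0,0,0,0,0,0.004,0,0,0,0,0,0,0.004,0]'
python3 -c "
from h import *
delta([.5195,-.0983,.034],down(-3.1))
"
```

```text
t: 11.53
ee_pos: [0.5199, -0.0988, 0.0471]
orientation: [1.0, -0.027, 0.0, -0.0]
contact_force: [0.3, -0.1, -3.3]
width: 0.134
gripper_force: 45.0
t: 11.78
ee_pos: [0.5192, -0.0989, 0.0425]
orientation: [1.0, -0.027, -0.0, -0.0]
contact_force: [-0.1, -1.0, -3.2]
width: 0.135
gripper_force: 45.0
turn [-0.04  0.05 -0.01] shift [ 0.0002 -0.0006  0.0085]
```

No contact with the underside at 28 mm, so the heads are in the holes. I'll go on down.

```bash
python3 -m pendant '[0,0,0,0,-0.0004,0.003,0,0,0,0,0,-0.0004,0.006,0,0,0,0,0,-0.0004,0.0075,0,0,0,0,0,-0.0004,0.0075,0]'; python3 -m pendant '[0,0,0,0,0,0,0]'
```

```text
t: 12.12
ee_pos: [0.5197, -0.0984, 0.0356]
orientation: [1.0, -0.027, 0.0, -0.0]
contact_force: [1.1, -1.7, -1.3]
width: 0.134
gripper_force: 45.0
t: 12.2
ee_pos: [0.5197, -0.0984, 0.0358]
orientation: [1.0, -0.027, 0.0, -0.0]
contact_force: [-0.1, -1.1, -1.0]
width: 0.133
gripper_force: 45.0
```

```bash
python3 -m pendant '[0,0,0,0,0,0.001,0,0,0,0,0,0,0.001,0,0,0,0,0,0,0.001,0]'; python3 -c "
from h import *
delta([.5395,-.0993,.034],down(-3.1));print(bot.get_obs()['contact_force'])
"
```

```text
t: 12.45
ee_pos: [0.5197, -0.0984, 0.0349]
orientation: [1.0, -0.027, 0.0, -0.0]
contact_force: [-0.3, -0.8, -0.9]
width: 0.136
gripper_force: 45.0
turn [-0.05 -0.01 -0.01] shift [ 0.0198 -0.0002  0.0009]
[-0.2618696  -0.77095074 -0.86081605]
```

Now slide along tool +x.

```bash
python3 -m pendant '[0,0,0,0.004,0,0.0002,0,0,0,0,0.008,0,0.0002,0,0,0,0,0.012,0,0.0002,0,0,0,0,0.015,0,0.0002,0,0,0,0,0.017,0,0.0002,0]'; python3 -m pendant '[0,0,0,0.001,0,0,0,0,0,0,0.002,0,0,0,0,0,0,0.003,0,0,0,0,0,0,0.003,0,0,0]'
```

```text
t: 12.87
ee_pos: [0.5374, -0.0992, 0.0345]
orientation: [1.0, -0.027, 0.0, -0.001]
contact_force: [0.9, 0.0, -3.2]
width: 0.133
gripper_force: 45.0
t: 13.2
ee_pos: [0.5397, -0.0995, 0.0346]
orientation: [1.0, -0.027, 0.0, -0.0]
contact_force: [1.3, 0.2, -3.0]
width: 0.137
gripper_force: 45.0
```

The vertical force is back to the full weight, which suggests the catch has snapped up. I'll press gently to the stop.

```bash
python3 -m pendant '[0,0,0,0.001,0,0.0005,0,0,0,0,0.0015,0,0.0005,0,0,0,0,0.0015,0,0.0005,0]'
```

```text
t: 13.45
ee_pos: [0.5402, -0.0995, 0.034]
orientation: [1.0, -0.027, -0.001, -0.0]
contact_force: [-3.8, 0.9, 1.0]
width: 0.133
gripper_force: 45.0
```

Stop felt. Release and retreat.

```bash
python3 -m pendant '[0,0,0,0,0,0,0.35,0,0,0,0,0,0,0.35,0,0,0,0,0,0,0.35,0,0,0,0,0,0,0.35]'; python3 -m pendant '[0,0,0,0,0,-0.02,0.35,0,0,0,0,0,-0.05,0.35,0,0,0,-0.02,0,-0.09,0.35,0,0,0,-0.05,0,-0.13,0.35,0,0,0,-0.08,0,-0.16,0.35]';python3 -m pendant '[0,0,0,0,0,0,0.35,0,0,0,0,0,0,0.35]'
python3 -c "
from h import *
print(bot.get_obs()['ee_pos'])
c=cam('wrist');d=cloud(c).reshape(-1,3)
m=d[(d[:,2]>.0245)&(d[:,2]<.0315)&(abs(d[:,1]+.098)<.052)&(abs(d[:,0]-.54)<.08)];print('plate',len(m),fit(m))
a=np.radians(-3.13);q=lambda x,y:[.5403+x*np.cos(a)-y*np.sin(a),-.0994+x*np.sin(a)+y*np.cos(a)]
x,y=q(-.083,0);m=d[(np.hypot(d[:,0]-x,d[:,1]-y)<.005)];print('latch z',len(m),np.median(m[:,2]) if len(m) else 0)
u,v=proj(c,[.52,-.1,.03]).astype(int);print(u,v);y0=max(0,v-75);y0=min(y0,250)
cv2.imwrite('pics/w6.png',cv2.resize(c['img'][y0:y0+150,u-90:u+90],None,fx=4,fy=4,interpolation=cv2.INTER_CUBIC))
"
```

```text
t: 13.78
ee_pos: [0.5418, -0.0996, 0.0344]
orientation: [1.0, -0.027, 0.001, -0.0]
contact_force: [0.2, 0.9, 0.5]
width: 0.347
gripper_force: 0.0
t: 14.2
ee_pos: [0.4697, -0.0957, 0.1872]
orientation: [1.0, -0.027, 0.001, -0.0]
contact_force: [0.5, -0.1, 1.2]
width: 0.347
gripper_force: 0.0
t: 14.37
ee_pos: [0.4699, -0.0961, 0.1877]
orientation: [1.0, -0.027, 0.003, -0.0]
contact_force: [-0.1, 1.1, -0.0]
width: 0.349
gripper_force: 0.0
[ 0.4699322  -0.09607509  0.1877355 ]
plate 11063 (array([534.8, -98.2]), array([ 95.7, 150.5]), 86.96499633789062)
latch z 65 0.02574173213085767
320 136
```

View pics/w6.png

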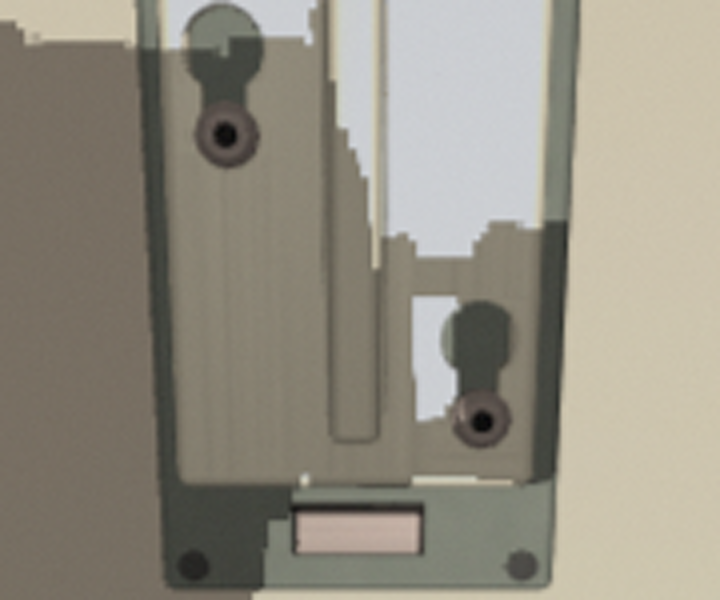

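The view shows both screws in the narrow slots, at (226,134) and (481,420). The catch at (358,530) is up, with its top at 25.7 mm, and the hand is clear. Handing in.

```bash
python3 -c "
from cell import bot
print(bot.sign_off())"
```

```text
the job is handed in; nothing more can be done
None
```

The plate was laid flat rib up and let go, then taken again by the rib and slid to its stop on the dock; the catch measured up behind it, the hand was clear, no bystander was touched on any move, and the job was handed in at about 14 s (no verdict was returned).

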